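# Cups from the drying rack onto their saucers on the display shelf

### The arm

A 6-joint arm with a two-finger parallel gripper is mounted at the origin on the work surface. World frame = base frame: x ahead of the robot, y to its left, z up, the work surface at z = 0. Lengths are in m, angles in degrees, forces in N, time in s.
With the tool pointing down it reaches from about 0.4 to 0.825 m from the base axis. Payload 7 kg.
Tool frame: the origin (TCP) lies at the very end of the fingers, on their centre line; the grasp point (between the pads) lies 19 mm behind it; x points along the fingers, y is the direction in which the jaws open and shut, and the axes are right-handed (so a half turn about x gives the same grasp; the last joint's range is limited). The gripper opens to 88 mm and grips with 3 to 60 N. Pads are 19 mm wide; open, the fingers measure 130 mm over their backs; the gripper's body (78 mm by 193 mm) begins 47 mm behind the grasp point.
Start: joints at [16.507, 20.546, 0.682, 0, -70.136, -16.507], TCP at [0.675, -0, 0.227] pointing down, gripper open.
Joint ranges: [-176.03, 176.03], [-82.01, 121.73], [-58.28, 71.71], [-173.87, 95.51], [-174.79, -0.11], [-173.66, 173.66]. Speed limits (degrees/s): [136.94, 136.94, 172.46, 180, 180, 180].

### API

Orientations are given as [roll, pitch, yaw] about the fixed x, y, z axes, in that order (R = Rz(yaw) Ry(pitch) Rx(roll)).
In Python, from plant import monitor, eyes, ticket gives the robot as it stands. The module is installed in compiled form; this text tells all that it offers.
- The arm moves only by the shell command python3 -m crank 'ROWS'. ROWS is JSON, a list of rows, each an object with "linear": the shift along the world's x, y, z in units of 60 mm (1.0 is 60 mm), a list of three; "rot": the turn, a rotation vector about the world's x, y, z in units of 5 degrees (1.0 is 5 degrees), a list of three; "hand": the opening, from 0 (shut) to 1 (fully open). In form: [{"linear": [tx, ty, tz], "rot": [ax, ay, az], "hand": hand}, ...]. A call has 1 to 20 rows; each row shifts and turns the pose as measured when the row begins; what a row does not reach is not made up. A row lasts 1/8 s, in which the tool goes at most 62.5 mm and 10.7 degrees, less where a joint would pass 70% of its speed; a pose out of reach is approached as far as the arm can. A call is refused whole if a number of a shift passes 1 or a number of a turn 1, either way. A call with a gripper value outside its range is refused whole. The fingers move at their own pace and stop on an object; the grip force is fixed at half the most. Time passes only in rows, so rows that do not move let the fingers close. It gives the time, the measured TCP pose, the force and the opening at its end, in the units of the state.
- monitor.get_obs(): the state, without advancing time (a new reading comes with each control period).
- eyes.snapshot(name): name is "scene" or "side" or "wrist"; returns a dict with "image" (384x512x3 uint8, red, green, blue), "depth" (384x512 float32, m along the optical axis (not along the pixel's ray), 0 where there is no reading), "K" (3x3 intrinsics, pixels), "camera_from_world" (4x4, takes a point from world to camera coordinates); the wrist camera has in their place "hand_eye" (4x4, takes a point from camera to tool coordinates, whose origin is the TCP and whose axes are the tool frame's). Camera axes: x right, y up, looking along -z (the intrinsics and any distortion apply to the point x, -y, -z); pixel columns grow to the right and rows downward; lengths in m; the calibration is good to about 2 mm. A picture is of the moment at which its call begins: read the wrist's pose just before it.
- ticket.close_job(): hands the job in, once; it reports no verdict.
The state is a dict: "clock": time; "joint_pos": joint angles; "qvel": joint speeds; "tau": joint torques, N m; "tool_pos": TCP position; "orientation": TCP orientation; "force": force on the tool from outside, world axes, zero at the start; "moment": the same for the moment, N m; "opening": finger opening in m.
Only numpy, scipy, OpenCV 4.12 (cv2) and the standard library are available. Lean on these libraries where they do the work, as an engineer would, in place of code of your own. Each camera call takes 0.05 s, during which the arm holds its last target.

### The job

Move the row of four coffee cups from the white wire drying rack to the steel display shelf so that they stand in the same order as the saucers already laid out there: each cup upright in the well of the saucer of its own colour. Set each one down gently, without dropping it, and leave the saucers, the white milk jug and the teapot where they are.

Things in the scene. Friction and masses are not known exactly. Their poses are not given: they have to be found in the camera images.
- cup_blue: Loose cobalt blue cup, in the row on the white wire rack (deck 50 mm above counter; guard rail 60 mm from its mid-line, top 63 mm above counter). 62 mm tall; foot 40 mm across, 60 mm at 20 mm up, then straight to a 62 mm rim; wall 4 mm; 0.13-0.22 kg. Origin: centre of underside, z up. Ear handle along its +y (at start about to the left) to 52 mm from the axis. Next one 100 mm off.
- cup_orange: Loose orange-red cup, in the row on the white wire rack (deck 50 mm above counter; guard rail 60 mm from its mid-line, top 63 mm above counter). 62 mm tall; foot 40 mm across, 60 mm at 20 mm up, then straight to a 62 mm rim; wall 4 mm; 0.13-0.22 kg. Origin: centre of underside, z up. Ear handle along its +y (at start about to the left) to 52 mm from the axis. Next one 100 mm off.
- cup_mustard: Loose mustard-yellow cup, in the row on the white wire rack (deck 50 mm above counter; guard rail 60 mm from its mid-line, top 63 mm above counter). 62 mm tall; foot 40 mm across, 60 mm at 20 mm up, then straight to a 62 mm rim; wall 4 mm; 0.13-0.22 kg. Origin: centre of underside, z up. Ear handle along its +y (at start about to the left) to 52 mm from the axis. Next one 100 mm off.
- cup_green: Loose dark green cup, in the row on the white wire rack (deck 50 mm above counter; guard rail 60 mm from its mid-line, top 63 mm above counter). 62 mm tall; foot 40 mm across, 60 mm at 20 mm up, then straight to a 62 mm rim; wall 4 mm; 0.13-0.22 kg. Origin: centre of underside, z up. Ear handle along its +y (at start about to the left) to 52 mm from the axis. Next one 100 mm off.
- saucer_blue: Loose cobalt blue saucer, 0.16 kg, lying in the row on the grey steel shelf (board 60 mm above counter), 130 mm from the next. 120 mm across, rim 15 mm high; flat floor 5 mm above its underside; a thin white ring marks the well, 60 mm across, in which the cup's foot stands. Origin: centre of its underside, z up.
- saucer_orange: Loose orange-red saucer, 0.16 kg, lying in the row on the grey steel shelf (board 60 mm above counter), 130 mm from the next. 120 mm across, rim 15 mm high; flat floor 5 mm above its underside; a thin white ring marks the well, 60 mm across, in which the cup's foot stands. Origin: centre of its underside, z up.
- saucer_mustard: Loose mustard-yellow saucer, 0.16 kg, lying in the row on the grey steel shelf (board 60 mm above counter), 130 mm from the next. 120 mm across, rim 15 mm high; flat floor 5 mm above its underside; a thin white ring marks the well, 60 mm across, in which the cup's foot stands. Origin: centre of its underside, z up.
- saucer_green: Loose dark green saucer, 0.16 kg, lying in the row on the grey steel shelf (board 60 mm above counter), 130 mm from the next. 120 mm across, rim 15 mm high; flat floor 5 mm above its underside; a thin white ring marks the well, 60 mm across, in which the cup's foot stands. Origin: centre of its underside, z up.
- milk_jug: White milk jug, loose, 66 mm tall, 58 mm across its belly, narrowing to 50 mm at the rim, with an ear handle along its own +y reaching 49 mm from the axis; stands in the same row on the drying rack among the cups, 100 mm from its neighbours. A bystander: it stays there. Origin: centre of its underside.
- teapot: White teapot with a knobbed lid, loose, 0.65 kg, 133 mm tall, 128 mm across; spout along its own -y and handle along +y reach about 100 mm from its axis; stands on the counter to the robot's left of the racks. A bystander. Origin: centre of its underside.
There are look-alikes about, which are no part of the job. There is more than one size of the cup_mustard; the job needs the smallest. What is shaped like the cup_blue but purple is not meant.

How it is judged (in metres and radians):
At the end, for the whole second after the job is handed in: All four cups stand at rest, upright (within 0.1 rad) and released, each with its foot on the floor of the saucer of its own colour, centred within 10 mm; every saucer is level and within 30 mm of where it was, and the milk jug and the teapot are upright and within 30 mm of where they were (horizontal distance between cup_blue and saucer_blue below 0.01 m and z of cup_blue in the frame of saucer_blue between 0.002 and 0.009 m and angle between each of cup_blue, saucer_blue, cup_orange, saucer_orange, cup_mustard, saucer_mustard, cup_green, saucer_green, milk_jug, teapot's own z axis and vertical below 0.1 rad and linear speed of each of cup_blue, saucer_blue, cup_orange, saucer_orange, cup_mustard, saucer_mustard, cup_green, saucer_green below 0.02 m/s and angular speed of each of cup_blue, cup_orange, cup_mustard, cup_green below 0.2 rad/s and distance of each of saucer_blue, saucer_orange, saucer_mustard, saucer_green, milk_jug, teapot from where it was at the start of the episode below 0.03 m and horizontal distance between cup_orange and saucer_orange below 0.01 m and z of cup_orange in the frame of saucer_orange between 0.002 and 0.009 m and horizontal distance between cup_mustard and saucer_mustard below 0.01 m and z of cup_mustard in the frame of saucer_mustard between 0.002 and 0.009 m and horizontal distance between cup_green and saucer_green below 0.01 m and z of cup_green in the frame of saucer_green between 0.002 and 0.009 m); the robot touches nothing.
It fails at once if a cup is dropped or knocked flying: faster than 0.45 m/s with no finger on it (a free fall of about 10 mm or more) ((linear speed of cup_blue above 0.45 m/s and contact force between the fingers and cup_blue below 0.05 N) or (linear speed of cup_orange above 0.45 m/s and contact force between the fingers and cup_orange below 0.05 N) or (linear speed of cup_mustard above 0.45 m/s and contact force between the fingers and cup_mustard below 0.05 N) or (linear speed of cup_green above 0.45 m/s and contact force between the fingers and cup_green below 0.05 N)).
It fails at once if a cup, saucer, the jug or the teapot is tipped over (past 45 degrees) (angle between any of cup_blue, cup_orange, cup_mustard, cup_green, saucer_blue, saucer_orange, saucer_mustard, saucer_green, milk_jug, teapot's own z axis and vertical above 0.785 rad).
It fails at once if the milk jug or the teapot is pushed more than 40 mm from its place (distance of any of milk_jug, teapot from where it was at the start of the episode above 0.04 m).
It also fails if it takes over 96 s, if anything falls off the work surface, if the arm or the gripper's body presses on something with over 40 N, if the wrist force passes 120 N, or if a joint passes its speed limit or range.

## Working session

There is one attempt and no reset: what is moved stays moved. The work goes in short steps, Python scripts to look and compute and a shell command to move; the robot and the scene stay as the last step left them, time stands still between calls to the robot, and variables do not carry over. Pictures are saved under pics/ and viewed, and the job is handed in when it is done.

```bash
ls; mkdir -p pics; python3 - <<'E'
from plant import monitor, eyes
import cv2,numpy as np
o=monitor.get_obs()
for k,v in o.items(): print(k,np.round(v,4))
for n in ["scene","side","wrist"]:
    s=eyes.snapshot(n); cv2.imwrite(f"pics/{n}0.png",s["image"][:,:,::-1])
    print(n,s["K"].tolist(),np.round(s.get("camera_from_world",s.get("hand_eye")),3).tolist(),[k for k in s],(s["depth"]>0).mean())
E
```

```text
pics
clock 0.0
joint_pos [ 1.65072e+01  2.05912e+01  6.33000e-01 -2.15000e-02 -7.01345e+01
 -1.65073e+01]
qvel [ 0.0408  0.0263  0.0143 -0.026   0.0483  0.0274]
tau [-8.00000e-04 -5.82727e+01  2.93058e+01  6.99750e+00  6.90000e-03
 -2.00000e-04]
tool_pos [ 0.6745 -0.      0.2256]
orientation [  94.2273   89.9051 -175.7801]
force [ 0.3305 -0.5468  0.903 ]
moment [ 0.0263 -0.0026 -0.    ]
opening 0.0877
scene [[463.17065218985186, 0.0, 263.7273467025033], [0.0, 463.17065218985186, 190.64338197895347], [0.0, 0.0, 1.0]] [[-0.201, 0.98, -0.013, -0.044], [-0.824, -0.162, 0.543, 0.345], [0.53, 0.12, 0.84, -1.63], [0.0, 0.0, 0.0, 1.0]] ['image', 'depth', 'K', 'camera_from_world'] 0.9963226318359375
side [[398.19271955889155, 0.0, 258.7332364273337], [0.0, 398.19271955889155, 190.6911895614586], [0.0, 0.0, 1.0]] [[0.969, -0.248, -0.01, -0.422], [0.171, 0.636, 0.753, -0.219], [-0.181, -0.731, 0.658, -0.869], [0.0, 0.0, 0.0, 1.0]] ['image', 'depth', 'K', 'camera_from_world'] 0.9959564208984375
wrist [[302.02364781633594, 0.0, 256.19478821708157], [0.0, 302.02364781633594, 191.76790411383536], [0.0, 0.0, 1.0]] [[0.001, 0.246, -0.969, -0.157], [1.0, -0.001, 0.001, -0.001], [-0.001, -0.969, -0.246, -0.065], [0.0, 0.0, 0.0, 1.0]] ['image', 'depth', 'K', 'hand_eye'] 0.9683990478515625
```

View pics/scene0.png

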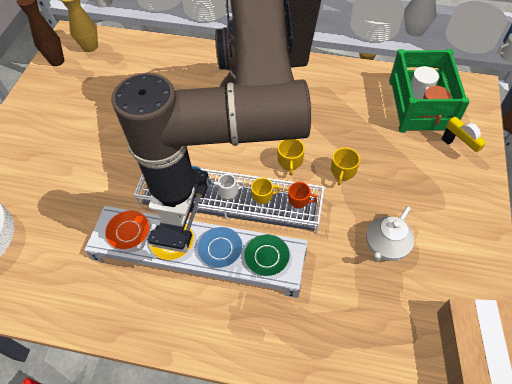

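View pics/side0.png

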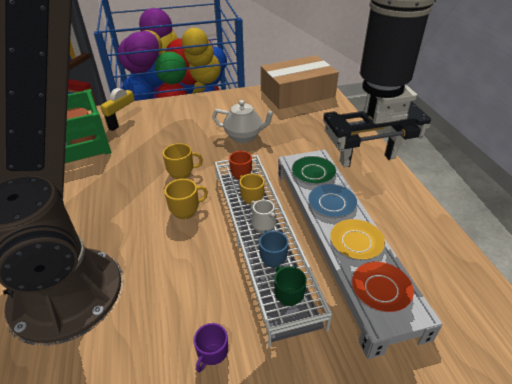

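View pics/wrist0.png

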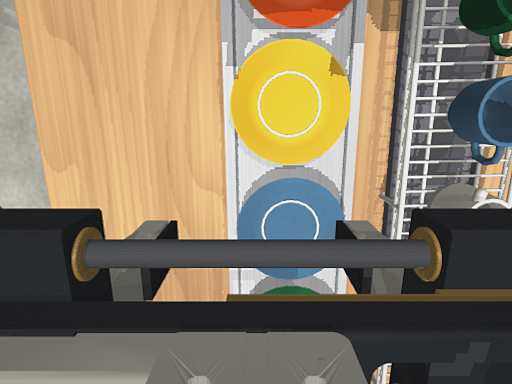

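```bash
cat > h.py <<'E'
from plant import monitor, eyes
import cv2,numpy as np
from scipy.spatial.transform import Rotation as R
HUE={'blue':(100,115),'orange':(2,10),'mustard':(18,30),'green':(60,85),'red':(0,10)}
def cloud(s,o=None):
    v,u=np.mgrid[0:384,0:512]; d=s['depth']; K=s['K']
    p=np.stack([(u-K[0,2])/K[0,0]*d,-(v-K[1,2])/K[1,1]*d,-d],-1)
    if 'hand_eye' in s:
        T=np.eye(4);T[:3,:3]=R.from_euler('xyz',o['orientation'],degrees=True).as_matrix();T[:3,3]=o['tool_pos'];T=T@s['hand_eye']
    else: T=np.linalg.inv(s['camera_from_world'])
    w=p@T[:3,:3].T+T[:3,3]; w[d<=0]=np.nan
    return w
def fitc(P):
    A=np.c_[2*P,np.ones(len(P))]; 
    k=np.ones(len(P),bool)
    for _ in range(4):
        x=np.linalg.lstsq(A[k],(P[k]**2).sum(1),rcond=None)[0]
        r=np.sqrt(x[2]+x[0]**2+x[1]**2); e=np.abs(np.hypot(*(P-x[:2]).T)-r); k=e<max(.002,2*np.median(e))
    return x[0],x[1],r,k.sum()
E
python3 - <<'E'
from h import *
for n in ['side','scene']:
    s=eyes.snapshot(n); w=cloud(s); hsv=cv2.cvtColor(s['image'],cv2.COLOR_RGB2HSV)
    for c,(a,b) in HUE.items():
        if c=='red': continue
        m=(hsv[...,0]>=a)&(hsv[...,0]<=b)&(hsv[...,1]>110)&(w[...,0]>.3)&(w[...,0]<.9)&(abs(w[...,1])<.4)
        nl,lab,st,_=cv2.connectedComponentsWithStats(m.astype(np.uint8))
        for i in range(1,nl):
            if st[i,4]<60: continue
            P=w[lab==i]; 
            z=P[:,2]; zt=np.percentile(z,98)
            if zt<.04: continue
            Q=P[z>zt-.004][:,:2]
            print(n,c,st[i],'z',z.min().round(3),zt.round(3),'rim fit',np.round(fitc(Q),4),'min/max',P.min(0).round(3),P.max(0).round(3))
    # white things
    m=(hsv[...,1]<60)&(w[...,2]>.09)&(w[...,2]<.2)&(w[...,0]>.3)&(w[...,0]<.9)&(abs(w[...,1])<.5)
    nl,lab,st,_=cv2.connectedComponentsWithStats(m.astype(np.uint8))
    for i in range(1,nl):
        if st[i,4]>60: P=w[lab==i]; print(n,'white',st[i],P.min(0).round(3),P.max(0).round(3))
    for x in np.arange(.44,.8,.01):
        mm=(abs(w[...,0]-x)<.004)&(abs(w[...,1])<.3)
        if n=='side': print(round(x,2),np.nanpercentile(w[mm][:,2],[50,90]).round(3),end=' ')
E
```

```text
side blue [310 185  46  31 671] z 0.061 0.074 rim fit [6.365e-01 5.410e-02 5.380e-02 1.650e+02] min/max [ 0.581 -0.003  0.061] [0.694 0.112 0.075]
side blue [321 195  22  14 233] z 0.06 0.066 rim fit [6.372e-01 5.530e-02 2.010e-02 1.790e+02] min/max [0.611 0.029 0.06 ] [0.662 0.081 0.066]
side blue [259 231  29  36 800] z 0.055 0.111 rim fit [ 4.494e-01 -7.180e-02  2.830e-02  1.150e+02] min/max [ 0.42  -0.103  0.055] [ 0.478 -0.033  0.114]
side orange [229 151  23  29 510] z -0.001 0.111 rim fit [4.454e-01 2.332e-01 2.890e-02 8.500e+01] min/max [ 0.416  0.2   -0.001] [0.509 0.399 0.112]
side orange [ 352  262   62   50 2218] z 0.057 0.075 rim fit [ 6.349e-01 -2.051e-01  5.550e-02  5.470e+02] min/max [ 0.575 -0.264  0.057] [ 0.702 -0.146  0.077]
side mustard [351 127  33   8  79] z 0.313 0.322 rim fit [ 6.452e-01 -1.480e-02  2.100e-02  4.000e+01] min/max [ 0.613 -0.026  0.313] [ 0.682 -0.021  0.324]
side mustard [180 143  28  72 694] z -0.005 0.081 rim fit [ 0.1994  0.2728  0.1463 73.    ] min/max [ 0.3    0.147 -0.005] [0.357 0.395 0.084]
side mustard [239 173  26  31 615] z -0.003 0
[... 2636 characters left out ...]
 24  61] z 0.058 0.301 rim fit [ 0.741  -0.08    0.1198  4.    ] min/max [ 0.593 -0.036  0.058] [0.755 0.04  0.303]
scene mustard [150 244  36  16 269] z 0.057 0.079 rim fit [ 0.7272 -0.0777  0.0521 31.    ] min/max [ 0.666 -0.126  0.057] [0.768 0.009 0.316]
scene green [245 235  44  41 945] z 0.06 0.078 rim fit [6.347e-01 1.832e-01 5.570e-02 1.490e+02] min/max [0.576 0.126 0.06 ] [0.692 0.241 0.081]
scene green [257 247  21  19 323] z 0.059 0.069 rim fit [6.343e-01 1.837e-01 2.180e-02 1.170e+02] min/max [0.608 0.157 0.059] [0.661 0.211 0.072]
scene white [213 174  31  21 275] [ 0.43  -0.001  0.09 ] [0.483 0.077 0.123]
scene white [376 217  22  29 418] [0.473 0.455 0.09 ] [0.552 0.5   0.135]
```

```bash
python3 -c "
from h import *
print(R.from_euler('xyz',monitor.get_obs()['orientation'],degrees=True).as_matrix().round(3))"
python3 -m crank '[{"linear":[-0.4,0.2,0],"rot":[0,0,0],"hand":1},{"linear":[-0.74,0.44,-0.1],"rot":[0,0,0],"hand":1},{"linear":[-0.74,0.44,-0.2],"rot":[0,0,0],"hand":1},{"linear":[-0.74,0.44,-0.2],"rot":[0,0,0],"hand":1},{"linear":[-0.74,0.44,0],"rot":[0,0,0],"hand":1},{"linear":[-0.3,0.2,0],"rot":[0,0,0],"hand":1},{"linear":[0,0,0],"rot":[0,0,0],"hand":1}]'
```

```text
[[-0.001 -1.     0.   ]
 [-0.     0.     1.   ]
 [-1.     0.001 -0.   ]]
clock: 1.12
tool_pos: [0.4485, 0.1315, 0.1935]
orientation: [88.7, 89.9, 178.6]
force: [1.1, 0.1, -0.2]
opening: 0.0878
```

```bash
cat > wr.py <<'E'
from h import *
import sys
def look(name):
    o=monitor.get_obs(); s=eyes.snapshot('wrist'); cv2.imwrite(f'pics/{name}.png',s['image'][:,:,::-1])
    w=cloud(s,o); hsv=cv2.cvtColor(s['image'],cv2.COLOR_RGB2HSV)
    print('tcp',np.round(o['tool_pos'],4))
    for c,(a,b) in HUE.items():
        if c=='red': continue
        m=(hsv[...,0]>=a)&(hsv[...,0]<=b)&(hsv[...,1]>110)&(w[...,2]>.04)&(w[...,2]<.14)
        nl,lab,st,_=cv2.connectedComponentsWithStats(m.astype(np.uint8))
        for i in range(1,nl):
            if st[i,4]<150: continue
            P=w[lab==i]; z=P[:,2]; zt=np.percentile(z,98); print(c,st[i],'zt',zt.round(3),'fit',np.round(fitc(P[z>zt-.004][:,:2]),4))
look(sys.argv[1])
E
python3 wr.py w1
```

```text
tcp [0.4485 0.1315 0.1935]
blue [   0   31  110  140 8318] zt 0.075 fit [6.369e-01 5.690e-02 5.440e-02 2.709e+03]
blue [  17   71   65   67 3341] zt 0.066 fit [6.382e-01 5.680e-02 2.260e-02 2.652e+03]
orange [ 228  268   62   26 1436] zt 0.112 fit [4.467e-01 2.342e-01 2.820e-02 2.910e+02]
mustard [  0   0  56  12 516] zt 0.075 fit [ 6.396e-01 -3.220e-02  1.610e-02  3.880e+02]
mustard [ 215  156   74   83 4463] zt 0.112 fit [4.531e-01 1.321e-01 2.860e-02 1.020e+03]
mustard [ 375  192   83   47 1502] zt 0.082 fit [2.829e-01 1.818e-01 3.610e-02 3.370e+02]
green [  10  180  117   59 2539] zt 0.075 fit [6.347e-01 1.802e-01 5.280e-02 1.000e+03]
```

View pics/w1.png

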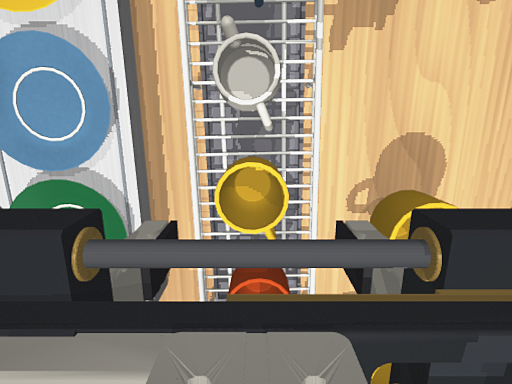

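```bash
python3 -m crank '[{"linear":[0.07,0,-0.3],"rot":[0,0,0],"hand":1},{"linear":[0,0.01,-0.6],"rot":[0,0,0],"hand":1},{"linear":[0,0,-0.5],"rot":[0,0,0],"hand":1},{"linear":[0,0,-0.4],"rot":[0,0,0],"hand":1},{"linear":[0,0,-0.2],"rot":[0,0,0],"hand":1},{"linear":[0,0,0],"rot":[0,0,0],"hand":1}]'
```

```text
clock: 1.92
tool_pos: [0.4587, 0.1302, 0.0708]
orientation: [-71.9, 89.9, 17.8]
force: [-0.4, -0.1, 0.2]
opening: 0.0877
```

```bash
python3 -m crank '[{"linear":[-0.09,0.03,0.03],"rot":[0,0,0],"hand":1},{"linear":[0,0,0],"rot":[0,0,0],"hand":1}]'; python3 -m crank '[{"linear":[0,0,0],"rot":[0,0,0],"hand":0},{"linear":[0,0,0],"rot":[0,0,0],"hand":0},{"linear":[0,0,0],"rot":[0,0,0],"hand":0},{"linear":[0,0,0],"rot":[0,0,0],"hand":0},{"linear":[0,0,0],"rot":[0,0,0],"hand":0},{"linear":[0,0,0],"rot":[0,0,0],"hand":0}]'
```

```text
clock: 2.17
tool_pos: [0.4542, 0.1325, 0.074]
orientation: [-64.1, 89.8, 25.6]
force: [0.1, 0.0, 0.1]
opening: 0.088
clock: 2.92
tool_pos: [0.4545, 0.1331, 0.0755]
orientation: [-57.7, 89.6, 32.0]
force: [-0.7, -0.1, 1.3]
opening: 0.0617
```

```bash
python3 -m crank '[{"linear":[0,0,0.2],"rot":[0,0,0],"hand":0},{"linear":[0,0,0.5],"rot":[0,0,0],"hand":0},{"linear":[0,0,0.6],"rot":[0,0,0],"hand":0},{"linear":[0.1,-0.1,0.5],"rot":[0,0,0],"hand":0},{"linear":[0.4,-0.45,0.2],"rot":[0,0,0],"hand":0},{"linear":[0.6,-0.65,0],"rot":[0,0,0],"hand":0},{"linear":[0.6,-0.65,0],"rot":[0,0,0],"hand":0},{"linear":[0.6,-0.65,0],"rot":[0,0,0],"hand":0},{"linear":[0.4,-0.5,0],"rot":[0,0,0],"hand":0},{"linear":[0.3,-0.4,0],"rot":[0,0,0],"hand":0},{"linear":[0.1,-0.1,0],"rot":[0,0,0],"hand":0},{"linear":[0,0,0],"rot":[0,0,0],"hand":0}]'; python3 wr.py w2
```

```text
clock: 4.42
tool_pos: [0.6441, -0.0852, 0.2061]
orientation: [-59.6, 89.5, 30.2]
force: [-0.2, 0.1, -1.7]
opening: 0.0613
tcp [ 0.6441 -0.0852  0.2061]
blue [445 170  67  45 885] zt 0.112 fit [ 4.521e-01 -7.040e-02  2.750e-02  3.820e+02]
orange [ 201    0  134  122 9370] zt 0.075 fit [ 6.360e-01 -2.029e-01  5.480e-02  3.080e+03]
orange [ 234   19   66   71 3563] zt 0.066 fit [ 6.362e-01 -2.036e-01  2.290e-02  2.849e+03]
mustard [ 201  132  120   89 4685] zt 0.075 fit [ 6.417e-01 -7.610e-02  5.520e-02  1.834e+03]
mustard [232 162  57  29 914] zt 0.066 fit [ 6.418e-01 -8.060e-02  2.090e-02  7.320e+02]
green [ 430   50   82  101 5718] zt 0.112 fit [ 4.571e-01 -1.681e-01  2.840e-02  8.280e+02]
```

View pics/w2.png

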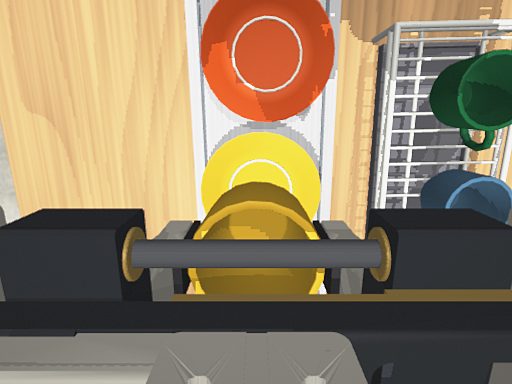

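```bash
cat > held.py <<'E'
from h import *
import sys
a,b=HUE[sys.argv[1]]
o=monitor.get_obs();s=eyes.snapshot('wrist');w=cloud(s,o);hsv=cv2.cvtColor(s['image'],cv2.COLOR_RGB2HSV)
t=o['tool_pos']
m=(hsv[...,0]>=a)&(hsv[...,0]<=b)&(hsv[...,1]>90)&(np.hypot(w[...,0]-t[0],w[...,1]-t[1])<.07)&(w[...,2]>t[2]-.03)
P=w[m];z=P[:,2];zt=np.percentile(z,99);print('n',m.sum(),'rim z-tcp',zt-t[2],'min',z.min()-t[2])
for lo in (.004,.006):
  f=fitc(P[z>zt-lo][:,:2]);print('offset',np.round(np.array(f[:2])-t[:2],4),f[2:])
print('tcp',t,'x range',P[:,0].min(),P[:,0].max())
E
python3 held.py mustard
```

```text
n 13036 rim z-tcp 0.09362963385673839 min -0.02344286475836621
offset [-0.0215 -0.0155] (np.float64(0.025165203483036264), np.int64(2570))
offset [-0.0227 -0.0008] (np.float64(0.03297930235630322), np.int64(2925))
tcp [ 0.64388807 -0.08480799  0.20622257] x range 0.5784153655010382 0.6793151507223945
```

```bash
sed -i 's/&(w\[...,2\]>t\[2\]-.03)/\&(w[...,2]>t[2]-.03)\&(w[...,2]<t[2]+.042)\&(abs(w[...,0]-t[0])<.034)/' held.py; python3 held.py mustard
```

```text
n 8588 rim z-tcp 0.0366036969428189 min -0.023278058852039957
offset [ 0.0005 -0.0017] (np.float64(0.028287589081527797), np.int64(1811))
offset [ 0.0005 -0.002 ] (np.float64(0.028167246019046743), np.int64(1948))
tcp [ 0.64377421 -0.08441724  0.20632975] x range 0.6132780568468489 0.6754669843365209
```

```bash
python3 -m crank '[{"linear":[-0.04,0.12,-0.3],"rot":[0,0,0],"hand":0},{"linear":[0,0.03,-0.5],"rot":[0,0,0],"hand":0},{"linear":[0,0,-0.4],"rot":[0,0,0],"hand":0},{"linear":[0,0,-0.3],"rot":[0,0,0],"hand":0},{"linear":[0,0,-0.1],"rot":[0,0,0],"hand":0},{"linear":[0,0,0],"rot":[0,0,0],"hand":0}]'
```

```text
clock: 5.32
tool_pos: [0.64, -0.0693, 0.1121]
orientation: [-67.6, 89.2, 22.8]
force: [0.5, -0.2, -1.5]
opening: 0.0615
```

```bash
cat > st.py <<'E'
from h import *
import sys
o=monitor.get_obs();M=R.from_euler('xyz',o['orientation'],degrees=True).as_matrix()
T=np.array([[0,-1,0],[0,0,1],[-1,0,0.]])
rv=np.degrees(R.from_matrix(T@M.T).as_rotvec())/5
print('tcp',np.round(o['tool_pos'],4),'rot units',rv.round(3),'F',np.round(o['force'],2),'open',round(float(o['opening']),4))
if len(sys.argv)>2:
    g=[float(a) for a in sys.argv[1:]]; print('lin units',np.round((np.array(g)-np.array(o['tool_pos'])[:len(g)])/.06,3))
E
python3 st.py .6405 -.0747 .0925
```

```text
tcp [ 0.64   -0.0693  0.1121] rot units [-0.062  0.149 -0.069] F [ 0.45 -0.17 -1.48] open 0.0615
lin units [ 0.008 -0.089 -0.327]
```

```bash
python3 -m crank '[{"linear":[0.01,-0.08,-0.1],"rot":[-0.06,0.15,-0.07],"hand":0},{"linear":[0,0,-0.1],"rot":[0,0,0],"hand":0},{"linear":[0,0,0],"rot":[0,0,0],"hand":0}]'; python3 st.py .6405 -.0747 .0905
```

```text
clock: 5.7
tool_pos: [0.6417, -0.0742, 0.1014]
orientation: [-88.7, 89.9, 1.3]
force: [-0.6, 0.4, -1.2]
opening: 0.0617
tcp [ 0.6417 -0.0742  0.1014] rot units [-0.001  0.023  0.001] F [-0.59  0.44 -1.24] open 0.0617
lin units [-0.02  -0.008 -0.181]
```

```bash
python3 -m crank '[{"linear":[-0.02,-0.01,-0.08],"rot":[0,0,0],"hand":0},{"linear":[0,0,-0.05],"rot":[0,0,0],"hand":0},{"linear":[0,0,0],"rot":[0,0,0],"hand":0}]'; python3 st.py .6405 -.0747 .0905
```

```text
clock: 6.08
tool_pos: [0.6405, -0.075, 0.0932]
orientation: [-87.8, 89.9, 2.2]
force: [-1.0, -0.4, -1.9]
opening: 0.0613
tcp [ 0.6405 -0.075   0.0932] rot units [-0.001  0.027  0.005] F [-1.   -0.41 -1.9 ] open 0.0613
lin units [ 0.     0.005 -0.046]
```

```bash
python3 -m crank '[{"linear":[0,0,-0.03],"rot":[0,0,0],"hand":0},{"linear":[0,0,-0.02],"rot":[0,0,0],"hand":0},{"linear":[0,0,0],"rot":[0,0,0],"hand":0}]'; python3 st.py .6405 -.0747 .0905
```

```text
clock: 6.45
tool_pos: [0.6407, -0.0751, 0.0907]
orientation: [-92.6, 89.8, -2.6]
force: [-1.0, -0.4, -1.0]
opening: 0.0612
tcp [ 0.6407 -0.0751  0.0907] rot units [0.001 0.033 0.001] F [-0.98 -0.35 -1.04] open 0.0612
lin units [-0.003  0.007 -0.003]
```

```bash
python3 -m crank '[{"linear":[0,0,-0.02],"rot":[0,0,0],"hand":0},{"linear":[0,0,-0.015],"rot":[0,0,0],"hand":0},{"linear":[0,0,0],"rot":[0,0,0],"hand":0}]'; python3 st.py .6405 -.0747 .0905
```

```text
clock: 6.82
tool_pos: [0.6408, -0.0752, 0.0908]
orientation: [-97.5, 89.8, -7.4]
force: [0.8, -0.1, -2.3]
opening: 0.0615
tcp [ 0.6408 -0.0752  0.0908] rot units [ 0.006  0.048 -0.006] F [ 0.78 -0.11 -2.29] open 0.0615
lin units [-0.005  0.009 -0.004]
```

```bash
python3 -m crank '[{"linear":[0,0,-0.04],"rot":[0,0,0],"hand":0},{"linear":[0,0,-0.01],"rot":[0,0,0],"hand":0}]'; python3 st.py;  python3 -m crank '[{"linear":[0,0,-0.04],"rot":[0,0,0],"hand":0},{"linear":[0,0,-0.01],"rot":[0,0,0],"hand":0}]'; python3 st.py .6405 -.0747 .0905; python3 held.py mustard
```

```text
clock: 7.08
tool_pos: [0.641, -0.0755, 0.0906]
orientation: [-104.6, 89.7, -14.5]
force: [-1.3, 1.6, 0.9]
opening: 0.0615
tcp [ 0.641  -0.0755  0.0906] rot units [ 0.016  0.063 -0.017] F [-1.3   1.55  0.91] open 0.0615
clock: 7.32
tool_pos: [0.6411, -0.0756, 0.0906]
orientation: [-106.5, 89.6, -16.4]
force: [-1.9, 1.5, -0.5]
opening: 0.0617
tcp [ 0.6411 -0.0756  0.0906] rot units [ 0.023  0.078 -0.028] F [-1.91  1.48 -0.53] open 0.0617
lin units [-0.01   0.015 -0.001]
n 14957 rim z-tcp 0.03640440918334473 min -0.02857508962969116
offset [ 0.0005 -0.0015] (np.float64(0.02826646500195267), np.int64(1825))
offset [ 0.0005 -0.0019] (np.float64(0.028136729768055032), np.int64(1975))
tcp [ 0.64107908 -0.07558601  0.09058022] x range 0.6070811929557345 0.6750691138799669
```

```bash
python3 -m crank '[{"linear":[0,0,0],"rot":[0,0,0],"hand":0.75},{"linear":[0,0,0],"rot":[0,0,0],"hand":0.85},{"linear":[0,0,0],"rot":[0,0,0],"hand":1},{"linear":[0,0,0],"rot":[0,0,0],"hand":1}]'; python3 st.py .6405 -.0755 .2
```

```text
clock: 7.88
tool_pos: [0.6419, -0.0757, 0.0896]
orientation: [-105.8, 89.5, -15.7]
force: [-0.5, -0.5, 0.4]
opening: 0.0861
tcp [ 0.6419 -0.0757  0.0896] rot units [ 0.024  0.087 -0.027] F [-0.46 -0.51  0.4 ] open 0.0861
lin units [-0.023  0.003  1.84 ]
```

```bash
python3 -m crank '[{"linear":[-0.02,0,0.3],"rot":[0.02,0.08,-0.02],"hand":1},{"linear":[0,0,0.6],"rot":[0,0,0],"hand":1},{"linear":[0,0,0.6],"rot":[0,0,0],"hand":1},{"linear":[-0.2,0,0.3],"rot":[0,0,0],"hand":1},{"linear":[-0.6,0.02,0],"rot":[0,0,0],"hand":1},{"linear":[-0.8,0.02,0],"rot":[0,0,0],"hand":1},{"linear":[-0.8,0.02,0],"rot":[0,0,0],"hand":1},{"linear":[-0.5,0,0],"rot":[0,0,0],"hand":1},{"linear":[-0.2,0,0],"rot":[0,0,0],"hand":1},{"linear":[0,0,0],"rot":[0,0,0],"hand":1}]'; python3 st.py .451 -.071 .075;python3 wr.py w3
```

```text
clock: 9.12
tool_pos: [0.4431, -0.0727, 0.1951]
orientation: [85.9, 89.7, 175.8]
force: [-0.1, -0.3, -0.5]
opening: 0.0878
tcp [ 0.4431 -0.0727  0.1951] rot units [-0.005 -0.069  0.009] F [-0.13 -0.34 -0.51] open 0.0878
lin units [ 0.132  0.028 -2.001]
tcp [ 0.4431 -0.0727  0.1951]
blue [ 211  160   73   79 2255] zt 0.112 fit [ 4.509e-01 -6.920e-02  2.860e-02  8.720e+02]
orange [   0    0   68   74 3992] zt 0.066 fit [ 6.366e-01 -2.034e-01  2.280e-02  3.193e+03]
orange [   0    0   98  109 4818] zt 0.075 fit [ 6.334e-01 -2.007e-01  5.250e-02  1.572e+03]
mustard [   0  119  109   96 8001] zt 0.126 fit [ 6.371e-01 -7.810e-02  2.620e-02  4.280e+02]
mustard [371 363  21  21 311] zt 0.081 fit [2.995e-01 1.523e-01 3.800e-03 3.200e+01]
green [ 200   29   81  110 5615] zt 0.112 fit [ 4.553e-01 -1.680e-01  2.840e-02  1.293e+03]
```

View pics/w3.png

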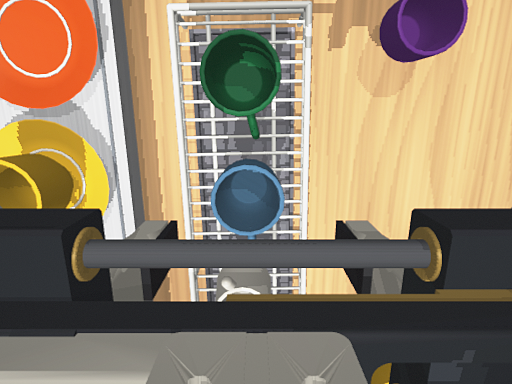

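```bash
python3 -m crank '[{"linear":[0.1,0.04,-0.3],"rot":[0,-0.07,0],"hand":1},{"linear":[0,0,-0.6],"rot":[0,0,0],"hand":1},{"linear":[0,0,-0.4],"rot":[0,0,0],"hand":1},{"linear":[0,0,-0.1],"rot":[0,0,0],"hand":1},{"linear":[0,0,0],"rot":[0,0,0],"hand":1}]'; python3 st.py .451 -.07 .074
```

```text
clock: 9.8
tool_pos: [0.4554, -0.0698, 0.1085]
orientation: [-117.5, 89.9, -27.5]
force: [0.3, -1.0, -0.2]
opening: 0.0875
tcp [ 0.4554 -0.0698  0.1085] rot units [0.008 0.014 0.007] F [ 0.27 -1.03 -0.17] open 0.0875
lin units [-0.073 -0.004 -0.575]
```

```bash
python3 - <<'E'
from h import *
s=eyes.snapshot('side'); cv2.imwrite('pics/side1.png',s['image'][:,:,::-1])
w=cloud(s);hsv=cv2.cvtColor(s['image'],cv2.COLOR_RGB2HSV)
a,b=HUE['mustard'];m=(hsv[...,0]>=a)&(hsv[...,0]<=b)&(hsv[...,1]>110)&(w[...,0]>.56)&(w[...,0]<.72)&(w[...,2]<.14)
P=w[m];print('rim',fitc(P[(P[:,2]>.122)][:,:2]),P[:,2].max()); print('saucer',fitc(P[(P[:,2]>.0715)&(P[:,2]<.079)][:,:2]))
E
```

```text
rim (np.float64(0.6389006521527105), np.float64(-0.0783201097221205), np.float64(0.02879679851062701), np.int64(137)) 0.1283145098501609
saucer (np.float64(0.6407804735657509), np.float64(-0.0776812458263425), np.float64(0.05596481928174905), np.int64(233))
```

View pics/side1.png

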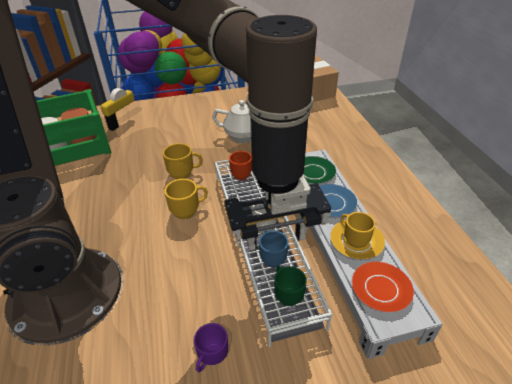

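```bash
python3 -m crank '[{"linear":[-0.07,0,-0.2],"rot":[0,0,0],"hand":1},{"linear":[0,0,-0.2],"rot":[0,0,0],"hand":1},{"linear":[0,0,-0.1],"rot":[0,0,0],"hand":1},{"linear":[0,0,0],"rot":[0,0,0],"hand":1}]'; python3 st.py .451 -.07 .074
```

```text
clock: 10.35
tool_pos: [0.4521, -0.0695, 0.0783]
orientation: [-87.8, 89.7, 2.2]
force: [-0.6, 0.3, -0.1]
opening: 0.0878
tcp [ 0.4521 -0.0695  0.0783] rot units [-0.002  0.056  0.006] F [-0.56  0.27 -0.09] open 0.0878
lin units [-0.019 -0.009 -0.071]
```

```bash
python3 -m crank '[{"linear":[-0.02,-0.01,-0.07],"rot":[0,0.05,0],"hand":1},{"linear":[0,0,0],"rot":[0,0,0],"hand":0},{"linear":[0,0,0],"rot":[0,0,0],"hand":0},{"linear":[0,0,0],"rot":[0,0,0],"hand":0},{"linear":[0,0,0],"rot":[0,0,0],"hand":0},{"linear":[0,0,0],"rot":[0,0,0],"hand":0},{"linear":[0,0,0],"rot":[0,0,0],"hand":0},{"linear":[0,0,0.3],"rot":[0,0,0],"hand":0},{"linear":[0,0,0.5],"rot":[0,0,0],"hand":0},{"linear":[0,0,0.5],"rot":[0,0,0],"hand":0},{"linear":[0,0,0.5],"rot":[0,0,0],"hand":0},{"linear":[0,0,0],"rot":[0,0,0],"hand":0}]'; python3 st.py .637 .058 .2; python3 held.py blue
```

```text
clock: 11.85
tool_pos: [0.4498, -0.0703, 0.1847]
orientation: [88.0, 89.9, 178.0]
force: [0.4, 0.6, -1.0]
opening: 0.0606
tcp [ 0.4498 -0.0703  0.1847] rot units [-0.001 -0.017  0.008] F [ 0.43  0.56 -0.96] open 0.0606
lin units [3.12  2.138 0.255]
n 7984 rim z-tcp 0.03801572838111694 min -0.02190423695849833
offset [ 0.0008 -0.0001] (np.float64(0.028295425615675822), np.int64(1714))
offset [ 0.0008 -0.0005] (np.float64(0.028086028668240462), np.int64(1837))
tcp [ 0.44978965 -0.07025913  0.18470583] x range 0.4176152344693592 0.482723517145253
```

```bash
python3 -m crank '[{"linear":[0.2,0.1,0.2],"rot":[0,0,0],"hand":0},{"linear":[0.5,0.35,0.1],"rot":[0,0,0],"hand":0},{"linear":[0.6,0.4,0],"rot":[0,0,0],"hand":0},{"linear":[0.6,0.45,0],"rot":[0,0,0],"hand":0},{"linear":[0.6,0.4,0],"rot":[0,0,0],"hand":0},{"linear":[0.4,0.3,0],"rot":[0,0,0],"hand":0},{"linear":[0.1,0.1,0],"rot":[0,0,0],"hand":0},{"linear":[0,0,0],"rot":[0,0,0],"hand":0}]'; python3 st.py .637 .056 .1; python3 held.py blue; python3 wr.py w4
```

```text
clock: 12.9
tool_pos: [0.6276, 0.0587, 0.1894]
orientation: [98.0, 88.8, -172.2]
force: [0.3, -0.4, -2.0]
opening: 0.0604
tcp [0.6276 0.0587 0.1894] rot units [ 0.034 -0.243  0.043] F [ 0.35 -0.37 -1.99] open 0.0604
lin units [ 0.157 -0.046 -1.49 ]
n 8121 rim z-tcp 0.03829075565667789 min -0.022189244336337954
offset [0.0016 0.0001] (np.float64(0.02833320193854518), np.int64(1702))
offset [ 0.0015 -0.0003] (np.float64(0.02816239472085877), np.int64(1849))
tcp [0.62760119 0.05874532 0.18937012] x range 0.5953544059854129 0.6614557145437236
tcp [0.6272 0.0585 0.1894]
blue [ 180  122  127  102 5690] zt 0.075 fit [6.376e-01 5.620e-02 5.450e-02 2.167e+03]
blue [ 213  154   61   47 1721] zt 0.065 fit [6.386e-01 5.390e-02 2.120e-02 1.359e+03]
mustard [  163     0   145   104 12238] zt 0.126 fit [ 6.409e-01 -7.480e-02  2.830e-02  9.640e+02]
```

View pics/w4.png

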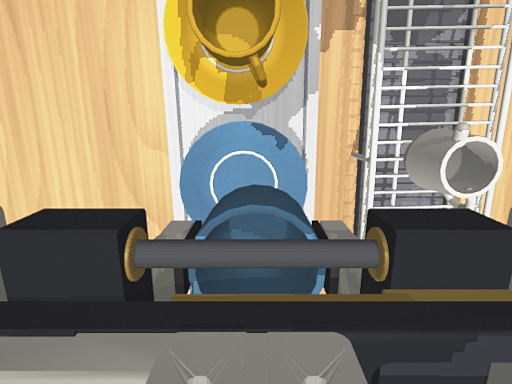

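```bash
python3 -m crank '[{"linear":[0.12,-0.04,-0.2],"rot":[0.03,-0.24,0.04],"hand":0},{"linear":[0,0,-0.4],"rot":[0,0,0],"hand":0},{"linear":[0,0,-0.4],"rot":[0,0,0],"hand":0},{"linear":[0,0,-0.3],"rot":[0,0,0],"hand":0},{"linear":[0,0,0],"rot":[0,0,0],"hand":0},{"linear":[0,0,0],"rot":[0,0,0],"hand":0}]'; python3 st.py .6365 .0562 .093
```

```text
clock: 13.75
tool_pos: [0.6316, 0.0521, 0.114]
orientation: [-73.0, 89.7, 16.8]
force: [0.5, 0.4, -0.8]
opening: 0.0604
tcp [0.6316 0.0521 0.114 ] rot units [-0.018  0.061  0.039] F [ 0.48  0.35 -0.83] open 0.0604
lin units [ 0.082  0.069 -0.351]
```

```bash
python3 -m crank '[{"linear":[0.08,0.07,-0.1],"rot":[-0.02,0.06,0.04],"hand":0},{"linear":[0,0,-0.12],"rot":[0,0,0],"hand":0},{"linear":[0,0,-0.05],"rot":[0,0,0],"hand":0},{"linear":[0,0,0],"rot":[0,0,0],"hand":0}]'; python3 st.py .6365 .0562 .089
```

```text
clock: 14.25
tool_pos: [0.6376, 0.0568, 0.0987]
orientation: [-74.9, 89.9, 15.1]
force: [0.2, 0.7, -2.3]
opening: 0.0606
tcp [0.6376 0.0568 0.0987] rot units [-0.008  0.029 -0.006] F [ 0.18  0.67 -2.31] open 0.0606
lin units [-0.018 -0.01  -0.162]
```

```bash
python3 -m crank '[{"linear":[-0.02,-0.01,-0.06],"rot":[0,0.03,0],"hand":0},{"linear":[0,0,-0.05],"rot":[0,0,0],"hand":0},{"linear":[0,0,-0.03],"rot":[0,0,0],"hand":0},{"linear":[0,0,-0.03],"rot":[0,0,0],"hand":0},{"linear":[0,0,-0.03],"rot":[0,0,0],"hand":0}]'; python3 st.py .6365 .0562 .089; python3 held.py blue
```

```text
clock: 14.88
tool_pos: [0.6364, 0.056, 0.0892]
orientation: [-82.9, 90.0, 7.2]
force: [-8.2, 2.9, 15.7]
opening: 0.0605
tcp [0.6364 0.056  0.0892] rot units [-0.001  0.009 -0.018] F [-8.2   2.91 15.74] open 0.0605
lin units [ 0.002  0.003 -0.003]
n 14451 rim z-tcp 0.037751423184359534 min -0.027007416964356684
offset [ 0.0007 -0.0002] (np.float64(0.02823378991001488), np.int64(1750))
offset [ 0.0007 -0.0006] (np.float64(0.028094762098590062), np.int64(1867))
tcp [0.63635372 0.05602865 0.08920901] x range 0.6023556062238241 0.6703474609187102
```

```bash
python3 -m crank '[{"linear":[0,0,0.01],"rot":[0,0,0],"hand":0},{"linear":[0,0,0],"rot":[0,0,0],"hand":0.75},{"linear":[0,0,0],"rot":[0,0,0],"hand":0.85},{"linear":[0,0,0],"rot":[0,0,0],"hand":1},{"linear":[0,0,0],"rot":[0,0,0],"hand":1},{"linear":[0,0,0.3],"rot":[0,0,0],"hand":1},{"linear":[0,0,0.6],"rot":[0,0,0],"hand":1},{"linear":[0,0,0.6],"rot":[0,0,0],"hand":1},{"linear":[0,-0.2,0.3],"rot":[0,0,0],"hand":1}]'; python3 st.py .4545 -.1685 .195
```

```text
clock: 16.05
tool_pos: [0.6364, 0.044, 0.2038]
orientation: [-123.2, 89.9, -33.0]
force: [0.4, -0.2, 0.2]
opening: 0.0878
tcp [0.6364 0.044  0.2038] rot units [ 0.01   0.015 -0.034] F [ 0.35 -0.19  0.16] open 0.0878
lin units [-3.032 -3.542 -0.147]
```

```bash
python3 -m crank '[{"linear":[-0.4,-0.4,0],"rot":[0,0,0],"hand":1},{"linear":[-0.55,-0.65,0],"rot":[0,0,0],"hand":1},{"linear":[-0.6,-0.7,0],"rot":[0,0,0],"hand":1},{"linear":[-0.6,-0.7,0],"rot":[0,0,0],"hand":1},{"linear":[-0.5,-0.6,0],"rot":[0,0,0],"hand":1},{"linear":[-0.3,-0.3,0],"rot":[0,0,0],"hand":1},{"linear":[0,0,0],"rot":[0,0,0],"hand":1},{"linear":[0,0,0],"rot":[0,0,0],"hand":1}]'; python3 st.py .4545 -.1685 .1; python3 wr.py w5
```

```text
clock: 17.05
tool_pos: [0.457, -0.1626, 0.2174]
orientation: [-91.6, 88.9, -1.4]
force: [-0.1, -0.1, -0.0]
opening: 0.0878
tcp [ 0.457  -0.1626  0.2174] rot units [ 0.006  0.22  -0.049] F [-0.08 -0.09 -0.04] open 0.0878
lin units [-0.041 -0.098 -1.957]
tcp [ 0.457  -0.1626  0.2174]
orange [  21   77  119  121 7969] zt 0.075 fit [ 6.358e-01 -2.035e-01  5.510e-02  2.963e+03]
orange [  57  110   58   58 2596] zt 0.066 fit [ 6.366e-01 -2.033e-01  2.280e-02  2.081e+03]
mustard [100 208  34  31 525] zt 0.075 fit [ 6.133e-01 -1.113e-01  1.450e-02  1.790e+02]
green [ 228  147   67   81 3671] zt 0.112 fit [ 4.554e-01 -1.689e-01  2.850e-02  8.360e+02]
```

Green cup at (0.455, -0.169), consistent with the earlier views.

```bash
python3 -m crank '[{"linear":[-0.03,-0.1,-0.3],"rot":[0,0.22,-0.05],"hand":1},{"linear":[0,0,-0.5],"rot":[0,0,0],"hand":1},{"linear":[0,0,-0.5],"rot":[0,0,0],"hand":1},{"linear":[0,0,-0.4],"rot":[0,0,0],"hand":1},{"linear":[0,0,-0.2],"rot":[0,0,0],"hand":1},{"linear":[0,0,0],"rot":[0,0,0],"hand":1},{"linear":[0,0,0],"rot":[0,0,0],"hand":1}]'; python3 st.py .455 -.169 .074
```

```text
clock: 17.98
tool_pos: [0.4565, -0.1669, 0.0959]
orientation: [96.1, 89.6, -173.7]
force: [-0.0, -0.3, 0.5]
opening: 0.0878
tcp [ 0.4565 -0.1669  0.0959] rot units [ 0.01  -0.089 -0.05 ] F [-0.02 -0.32  0.49] open 0.0878
lin units [-0.025 -0.034 -0.366]
```

```bash
python3 -m crank '[{"linear":[-0.02,-0.03,-0.2],"rot":[0,-0.09,-0.05],"hand":1},{"linear":[0,0,-0.15],"rot":[0,0,0],"hand":1},{"linear":[0,0,0],"rot":[0,0,0],"hand":1}]'; python3 st.py .455 -.169 .074
```

```text
clock: 18.35
tool_pos: [0.4574, -0.1688, 0.0768]
orientation: [-103.0, 89.7, -12.9]
force: [0.6, 0.8, 0.7]
opening: 0.0874
tcp [ 0.4574 -0.1688  0.0768] rot units [ 0.013  0.055 -0.007] F [0.63 0.83 0.72] open 0.0874
lin units [-0.04  -0.004 -0.046]
```

```bash
python3 -m crank '[{"linear":[-0.04,0,-0.04],"rot":[0,0.05,0],"hand":1},{"linear":[0,0,0],"rot":[0,0,0],"hand":0},{"linear":[0,0,0],"rot":[0,0,0],"hand":0},{"linear":[0,0,0],"rot":[0,0,0],"hand":0},{"linear":[0,0,0],"rot":[0,0,0],"hand":0},{"linear":[0,0,0],"rot":[0,0,0],"hand":0},{"linear":[0,0,0],"rot":[0,0,0],"hand":0},{"linear":[0,0,0.3],"rot":[0,0,0],"hand":0},{"linear":[0,0,0.6],"rot":[0,0,0],"hand":0},{"linear":[0,0,0.6],"rot":[0,0,0],"hand":0},{"linear":[0,0,0.5],"rot":[0,0,0],"hand":0},{"linear":[0,0,0],"rot":[0,0,0],"hand":0}]'; python3 st.py .6345 .182 .2; python3 held.py green
```

```text
clock: 19.85
tool_pos: [0.4537, -0.1685, 0.1974]
orientation: [104.8, 89.9, -165.2]
force: [0.0, 0.5, -2.3]
opening: 0.0617
tcp [ 0.4537 -0.1685  0.1974] rot units [ 0.007 -0.025 -0.004] F [ 0.03  0.54 -2.32] open 0.0617
lin units [3.013 5.842 0.043]
n 8186 rim z-tcp 0.036790882913427525 min -0.023215689820266172
offset [ 0.0008 -0.0008] (np.float64(0.028295606336865155), np.int64(1771))
offset [ 0.0008 -0.0012] (np.float64(0.028145391224572533), np.int64(1929))
tcp [ 0.45370261 -0.16849936  0.19743648] x range 0.4239026548444524 0.48548341574631776
```

```bash
python3 -m crank '[{"linear":[0.1,0.25,0.1],"rot":[0,0,0],"hand":0},{"linear":[0.25,0.5,0],"rot":[0,0,0],"hand":0},{"linear":[0.32,0.62,0],"rot":[0,0,0],"hand":0},{"linear":[0.34,0.62,0],"rot":[0,0,0],"hand":0},{"linear":[0.34,0.65,0],"rot":[0,0,0],"hand":0},{"linear":[0.34,0.65,0],"rot":[0,0,0],"hand":0},{"linear":[0.34,0.65,0],"rot":[0,0,0],"hand":0},{"linear":[0.34,0.65,0],"rot":[0,0,0],"hand":0},{"linear":[0.3,0.6,0],"rot":[0,0,0],"hand":0},{"linear":[0.2,0.4,0],"rot":[0,0,0],"hand":0},{"linear":[0.1,0.1,0],"rot":[0,0,0],"hand":0},{"linear":[0,0,0],"rot":[0,0,0],"hand":0}]'; python3 st.py .634 .183 .1; python3 held.py green; python3 wr.py w6
```

```text
clock: 21.4
tool_pos: [0.6289, 0.1926, 0.1874]
orientation: [105.1, 88.4, -165.0]
force: [-0.4, -0.5, -2.3]
opening: 0.0619
tcp [0.6289 0.1926 0.1874] rot units [ 0.081 -0.303  0.004] F [-0.43 -0.48 -2.26] open 0.0619
lin units [ 0.086 -0.161 -1.457]
n 8311 rim z-tcp 0.03730457365900991 min -0.02343080816216575
offset [ 0.0017 -0.0006] (np.float64(0.028323996270034648), np.int64(1721))
offset [ 0.0017 -0.001 ] (np.float64(0.028152294465621206), np.int64(1870))
tcp [0.62886996 0.19264134 0.1874362 ] x range 0.5993335350016966 0.6615223575257242
tcp [0.6286 0.1922 0.1875]
blue [ 170    0  145  103 9422] zt 0.127 fit [6.364e-01 5.790e-02 2.860e-02 8.730e+02]
orange [422 202  41   6 165] zt 0.091 fit [4.474e-01 2.253e-01 1.960e-02 2.300e+01]
green [ 182  113  129  110 6204] zt 0.075 fit [6.356e-01 1.827e-01 5.480e-02 2.385e+03]
green [ 216  147   62   49 2029] zt 0.066 fit [6.362e-01 1.800e-01 2.100e-02 1.625e+03]
```

View pics/w6.png

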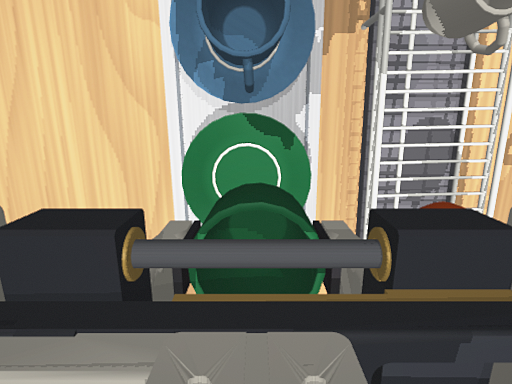

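```bash
python3 -m crank '[{"linear":[0.06,-0.12,-0.2],"rot":[0.08,-0.3,0],"hand":0},{"linear":[0,0,-0.4],"rot":[0,0,0],"hand":0},{"linear":[0,0,-0.4],"rot":[0,0,0],"hand":0},{"linear":[0,0,-0.3],"rot":[0,0,0],"hand":0},{"linear":[0,0,0],"rot":[0,0,0],"hand":0},{"linear":[0,0,0],"rot":[0,0,0],"hand":0}]'; python3 st.py .6345 .1832 .093
```

```text
clock: 22.25
tool_pos: [0.6311, 0.1789, 0.1117]
orientation: [-64.5, 89.7, 25.1]
force: [0.8, 0.3, -1.3]
opening: 0.0617
tcp [0.6311 0.1789 0.1117] rot units [-0.023  0.049  0.075] F [ 0.82  0.35 -1.25] open 0.0617
lin units [ 0.056  0.071 -0.312]
```

```bash
python3 -m crank '[{"linear":[0.05,0.07,-0.1],"rot":[-0.02,0.05,0.07],"hand":0},{"linear":[0,0,-0.12],"rot":[0,0,0],"hand":0},{"linear":[0,0,-0.03],"rot":[0,0,0],"hand":0},{"linear":[0,0,0],"rot":[0,0,0],"hand":0}]'; python3 st.py .6345 .1832 .0902
```

```text
clock: 22.75
tool_pos: [0.6352, 0.1838, 0.0978]
orientation: [-53.8, 89.8, 36.2]
force: [-0.8, 0.2, -1.7]
opening: 0.0612
tcp [0.6352 0.1838 0.0978] rot units [-0.019  0.026  0.001] F [-0.84  0.2  -1.75] open 0.0612
lin units [-0.012 -0.01  -0.126]
```

```bash
python3 -m crank '[{"linear":[-0.01,-0.01,-0.05],"rot":[-0.02,0.02,0],"hand":0},{"linear":[0,0,-0.04],"rot":[0,0,0],"hand":0},{"linear":[0,0,-0.03],"rot":[0,0,0],"hand":0},{"linear":[0,0,-0.03],"rot":[0,0,0],"hand":0}]'; python3 st.py .6345 .1832 .0902; python3 held.py green
```

```text
clock: 23.25
tool_pos: [0.6347, 0.1833, 0.0903]
orientation: [-101.7, 89.9, -11.6]
force: [-10.3, 0.3, 19.4]
opening: 0.0618
tcp [0.6347 0.1833 0.0903] rot units [ 0.003  0.016 -0.009] F [-10.31   0.31  19.41] open 0.0618
lin units [-0.004 -0.001 -0.002]
n 14667 rim z-tcp 0.03665259237281979 min -0.02813445210734372
offset [ 0.0006 -0.001 ] (np.float64(0.02824914046220388), np.int64(1775))
offset [ 0.0006 -0.0013] (np.float64(0.028126916066192973), np.int64(1929))
tcp [0.63474445 0.18327882 0.090329  ] x range 0.6007566827587693 0.6687264308421051
```

Seated. Release, rise, go to the orange cup.

```bash
python3 -m crank '[{"linear":[0,0,0.01],"rot":[0,0,0],"hand":0},{"linear":[0,0,0],"rot":[0,0,0],"hand":0.75},{"linear":[0,0,0],"rot":[0,0,0],"hand":0.85},{"linear":[0,0,0],"rot":[0,0,0],"hand":1},{"linear":[0,0,0],"rot":[0,0,0],"hand":1},{"linear":[0,0,0.3],"rot":[0,0,0],"hand":1},{"linear":[0,0,0.6],"rot":[0,0,0],"hand":1},{"linear":[0,0,0.6],"rot":[0,0,0],"hand":1},{"linear":[-0.2,0.05,0.3],"rot":[0,0,0],"hand":1},{"linear":[-0.6,0.15,0],"rot":[0,0,0],"hand":1},{"linear":[-0.7,0.2,0],"rot":[0,0,0],"hand":1},{"linear":[-0.7,0.2,0],"rot":[0,0,0],"hand":1},{"linear":[-0.5,0.15,0],"rot":[0,0,0],"hand":1},{"linear":[-0.3,0.1,0],"rot":[0,0,0],"hand":1},{"linear":[0,0,0],"rot":[0,0,0],"hand":1},{"linear":[0,0,0],"rot":[0,0,0],"hand":1}]'; python3 st.py .447 .2345 .1; python3 wr.py w7
```

```text
clock: 25.3
tool_pos: [0.4455, 0.2345, 0.208]
orientation: [-54.2, 89.6, 35.9]
force: [-0.5, 0.1, -0.0]
opening: 0.0874
tcp [0.4455 0.2345 0.208 ] rot units [-0.043  0.059 -0.016] F [-0.5   0.15 -0.01] open 0.0874
lin units [ 2.5e-02  1.0e-03 -1.8e+00]
tcp [0.4455 0.2345 0.208 ]
blue [   0    0  100   53 3310] zt 0.118 fit [6.322e-01 9.640e-02 4.100e-03 1.650e+02]
orange [ 221  155   71   84 3987] zt 0.112 fit [4.467e-01 2.356e-01 2.850e-02 9.250e+02]
mustard [ 351   87  132   90 5138] zt 0.082 fit [2.818e-01 1.852e-01 3.810e-02 1.560e+03]
green [    0    63   120   127 11890] zt 0.126 fit [6.328e-01 1.838e-01 2.850e-02 9.100e+02]
```

View pics/w7.png

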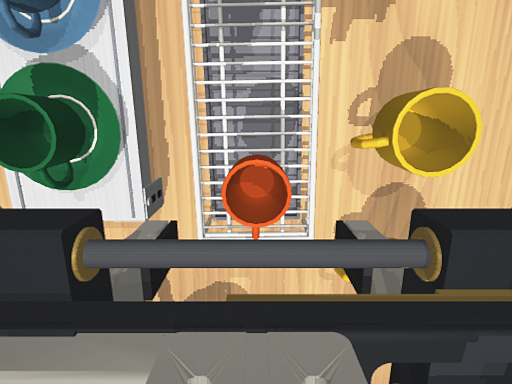

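```bash
python3 -m crank '[{"linear":[0,0,-0.3],"rot":[-0.04,0.05,0],"hand":1},{"linear":[0,0,-0.5],"rot":[0,0,0],"hand":1},{"linear":[0,0,-0.5],"rot":[0,0,0],"hand":1},{"linear":[0,0,-0.4],"rot":[0,0,0],"hand":1},{"linear":[0,0,-0.1],"rot":[0,0,0],"hand":1},{"linear":[0,0,0],"rot":[0,0,0],"hand":1},{"linear":[0,0,0],"rot":[0,0,0],"hand":1}]'; python3 st.py .4467 .235 .074
```

```text
clock: 26.22
tool_pos: [0.4472, 0.2317, 0.0922]
orientation: [141.9, 89.7, -128.3]
force: [-0.1, -0.2, -0.1]
opening: 0.0875
tcp [0.4472 0.2317 0.0922] rot units [ 0.045 -0.036  0.05 ] F [-0.06 -0.16 -0.15] open 0.0875
lin units [-0.009  0.056 -0.304]
```

```bash
python3 -m crank '[{"linear":[-0.01,0.06,-0.15],"rot":[0.04,-0.03,0.05],"hand":1},{"linear":[0,0,-0.14],"rot":[0,0,0],"hand":1},{"linear":[0,0,0],"rot":[0,0,0],"hand":1}]'; python3 st.py .4467 .235 .074
```

```text
clock: 26.6
tool_pos: [0.4472, 0.2363, 0.0751]
orientation: [-38.5, 89.8, 51.5]
force: [0.2, 0.1, 0.2]
opening: 0.0877
tcp [0.4472 0.2363 0.0751] rot units [-0.025  0.02  -0.005] F [0.15 0.09 0.16] open 0.0877
lin units [-0.008 -0.022 -0.018]
```

```bash
python3 -m crank '[{"linear":[-0.01,-0.02,-0.02],"rot":[-0.02,0.02,0],"hand":1},{"linear":[0,0,0],"rot":[0,0,0],"hand":0},{"linear":[0,0,0],"rot":[0,0,0],"hand":0},{"linear":[0,0,0],"rot":[0,0,0],"hand":0},{"linear":[0,0,0],"rot":[0,0,0],"hand":0},{"linear":[0,0,0],"rot":[0,0,0],"hand":0},{"linear":[0,0,0],"rot":[0,0,0],"hand":0},{"linear":[0,0,0.3],"rot":[0,0,0],"hand":0},{"linear":[0,0,0.6],"rot":[0,0,0],"hand":0},{"linear":[0,0,0.6],"rot":[0,0,0],"hand":0},{"linear":[0,0,0.6],"rot":[0,0,0],"hand":0},{"linear":[0,0,0],"rot":[0,0,0],"hand":0}]'; python3 st.py .6355 -.203 .2; python3 held.py orange
```

```text
clock: 28.1
tool_pos: [0.4452, 0.2337, 0.2025]
orientation: [125.1, 89.8, -144.9]
force: [-0.2, -0.7, -1.9]
opening: 0.06
tcp [0.4452 0.2337 0.2025] rot units [ 0.022 -0.032  0.   ] F [-0.24 -0.74 -1.9 ] open 0.06
lin units [ 3.172 -7.279 -0.042]
n 8230 rim z-tcp 0.03791721407884835 min -0.02196049370991371
offset [ 0.0008 -0.0003] (np.float64(0.028278356763164165), np.int64(1735))
offset [ 0.0007 -0.0007] (np.float64(0.02812264008566971), np.int64(1879))
tcp [0.44518898 0.23374691 0.20251129] x range 0.4157099280225848 0.47611305161103185
```

```bash
python3 -m crank '[{"linear":[0.1,-0.25,0.2],"rot":[0,0,0],"hand":0},{"linear":[0.25,-0.5,0.05],"rot":[0,0,0],"hand":0},{"linear":[0.28,-0.62,0],"rot":[0,0,0],"hand":0},{"linear":[0.28,-0.65,0],"rot":[0,0,0],"hand":0},{"linear":[0.28,-0.65,0],"rot":[0,0,0],"hand":0},{"linear":[0.28,-0.65,0],"rot":[0,0,0],"hand":0},{"linear":[0.28,-0.65,0],"rot":[0,0,0],"hand":0},{"linear":[0.28,-0.65,0],"rot":[0,0,0],"hand":0},{"linear":[0.28,-0.65,0],"rot":[0,0,0],"hand":0},{"linear":[0.28,-0.6,0],"rot":[0,0,0],"hand":0},{"linear":[0.25,-0.55,0],"rot":[0,0,0],"hand":0},{"linear":[0.2,-0.4,0],"rot":[0,0,0],"hand":0},{"linear":[0.1,-0.25,0],"rot":[0,0,0],"hand":0},{"linear":[0,0,0],"rot":[0,0,0],"hand":0}]'; python3 st.py .6355 -.203 .1; python3 held.py orange; python3 wr.py w8
```

```text
clock: 29.9
tool_pos: [0.6295, -0.2175, 0.2056]
orientation: [108.5, 88.3, -161.6]
force: [0.3, 0.8, -2.3]
opening: 0.0601
tcp [ 0.6295 -0.2175  0.2056] rot units [ 0.109 -0.326  0.021] F [ 0.3   0.79 -2.32] open 0.0601
lin units [ 0.1    0.241 -1.759]
n 8291 rim z-tcp 0.038356210975488525 min -0.02211818145741465
offset [0.0018 0.0002] (np.float64(0.028317270465984076), np.int64(1703))
offset [ 0.0017 -0.0003] (np.float64(0.02814376015169515), np.int64(1843))
tcp [ 0.62952011 -0.21746394  0.20555831] x range 0.6001901228918767 0.6629797318966114
tcp [ 0.6293 -0.2168  0.2056]
orange [ 187  138  119   85 4462] zt 0.075 fit [ 6.360e-01 -2.039e-01  5.490e-02  1.760e+03]
orange [218 168  56  33 816] zt 0.066 fit [ 6.371e-01 -2.065e-01  2.240e-02  6.540e+02]
```

View pics/w8.png

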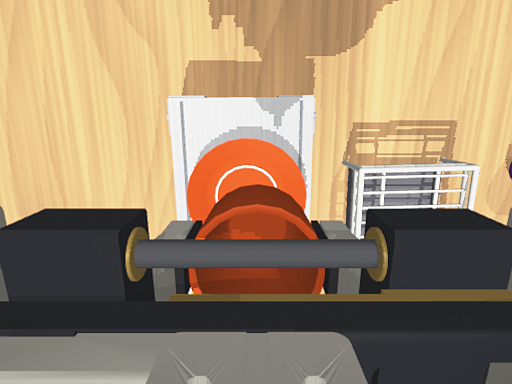

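```bash
python3 -m crank '[{"linear":[0.06,0.2,-0.3],"rot":[0.1,-0.32,0],"hand":0},{"linear":[0,0,-0.5],"rot":[0,0,0],"hand":0},{"linear":[0,0,-0.4],"rot":[0,0,0],"hand":0},{"linear":[0,0,-0.3],"rot":[0,0,0],"hand":0},{"linear":[0,0,0],"rot":[0,0,0],"hand":0},{"linear":[0,0,0],"rot":[0,0,0],"hand":0}]'; python3 st.py .635 -.2035 .093
```

```text
clock: 30.75
tool_pos: [0.6327, -0.1984, 0.1173]
orientation: [-91.2, 89.7, -0.9]
force: [1.1, -0.8, -2.3]
opening: 0.0599
tcp [ 0.6327 -0.1984  0.1173] rot units [ 0.001  0.058 -0.071] F [ 1.14 -0.82 -2.3 ] open 0.0599
lin units [ 0.039 -0.084 -0.406]
```

```bash
python3 -m crank '[{"linear":[0.03,-0.09,-0.15],"rot":[0,0.05,-0.07],"hand":0},{"linear":[0,0,-0.15],"rot":[0,0,0],"hand":0},{"linear":[0,0,-0.03],"rot":[0,0,0],"hand":0},{"linear":[0,0,0],"rot":[0,0,0],"hand":0}]'; python3 st.py .635 -.2035 .089
```

```text
clock: 31.25
tool_pos: [0.6355, -0.2042, 0.0981]
orientation: [-96.5, 89.8, -6.5]
force: [-0.2, -0.0, -1.0]
opening: 0.0596
tcp [ 0.6355 -0.2042  0.0981] rot units [0.004 0.036 0.001] F [-0.18 -0.01 -1.03] open 0.0596
lin units [-0.008  0.011 -0.152]
```

```bash
python3 -m crank '[{"linear":[-0.01,0.01,-0.05],"rot":[0,0.03,0],"hand":0},{"linear":[0,0,-0.05],"rot":[0,0,0],"hand":0},{"linear":[0,0,-0.03],"rot":[0,0,0],"hand":0},{"linear":[0,0,-0.03],"rot":[0,0,0],"hand":0}]'; python3 st.py .635 -.2035 .089; python3 held.py orange
```

```text
clock: 31.75
tool_pos: [0.6351, -0.2038, 0.0892]
orientation: [-135.0, 89.9, -45.0]
force: [-4.5, 2.6, 12.9]
opening: 0.0601
tcp [ 0.6351 -0.2038  0.0892] rot units [ 0.012  0.012 -0.003] F [-4.52  2.57 12.93] open 0.0601
lin units [-0.001  0.005 -0.004]
n 14825 rim z-tcp 0.03761264921534398 min -0.027041622552484892
offset [ 0.0006 -0.0003] (np.float64(0.028199602549587185), np.int64(1743))
offset [ 0.0006 -0.0007] (np.float64(0.02807124417961105), np.int64(1888))
tcp [ 0.6350792  -0.20382257  0.08921333] x range 0.6010852302171374 0.6690683807724802
```

Seated. Release, rise high and back, clear of the view.

```bash
python3 -m crank '[{"linear":[0,0,0.01],"rot":[0,0,0],"hand":0},{"linear":[0,0,0],"rot":[0,0,0],"hand":0.75},{"linear":[0,0,0],"rot":[0,0,0],"hand":0.85},{"linear":[0,0,0],"rot":[0,0,0],"hand":1},{"linear":[0,0,0],"rot":[0,0,0],"hand":1},{"linear":[0,0,0.3],"rot":[0,0,0],"hand":1},{"linear":[0,0,0.6],"rot":[0,0,0],"hand":1},{"linear":[0,0,0.6],"rot":[0,0,0],"hand":1},{"linear":[-0.3,0,0.6],"rot":[0,0,0],"hand":1},{"linear":[-0.6,0,0.5],"rot":[0,0,0],"hand":1},{"linear":[-0.7,0,0.3],"rot":[0,0,0],"hand":1},{"linear":[-0.7,0,0],"rot":[0,0,0],"hand":1},{"linear":[-0.4,0,0],"rot":[0,0,0],"hand":1},{"linear":[0,0,0],"rot":[0,0,0],"hand":1},{"linear":[0,0,0],"rot":[0,0,0],"hand":1}]'; python3 - <<'E'
from h import *
for n in ['side','scene','wrist']:
    o=monitor.get_obs(); s=eyes.snapshot(n); cv2.imwrite(f'pics/{n}9.png',s['image'][:,:,::-1])
    w=cloud(s,o);hsv=cv2.cvtColor(s['image'],cv2.COLOR_RGB2HSV)
    for c in ['green','blue','mustard','orange']:
        a,b=HUE[c];m=(hsv[...,0]>=a)&(hsv[...,0]<=b)&(hsv[...,1]>100)&(w[...,0]>.56)&(w[...,0]<.72)&(w[...,2]<.14)
        P=w[m]
        if len(P)<200: continue
        zt=np.percentile(P[:,2],98);r=P[P[:,2]>zt-.004][:,:2]; z=P[:,2]-(zt-.127); q=P[(z>.071)&(z<.079)][:,:2]
        if min(len(q),len(r))<20: continue
        f,g=fitc(r),fitc(q); print(n,c,zt.round(4),'cup',np.round(f,4),'saucer',np.round(g,4),'d',np.round(np.array(f[:2])-g[:2],4))
    m=(hsv[...,1]<60)&(w[...,2]>.09)&(w[...,2]<.2)&(w[...,0]>.3)&(w[...,0]<.56)&(abs(w[...,1])<.5)
    nl,lab,st,_=cv2.connectedComponentsWithStats(m.astype(np.uint8))
    for i in range(1,nl):
        if st[i,4]>60: P=w[lab==i]; print(n,'white',st[i],P.min(0).round(3),P.max(0).round(3))
E
```

```text
clock: 33.67
tool_pos: [0.4699, -0.2049, 0.2829]
orientation: [-106.5, 89.0, -16.4]
force: [-0.1, 0.3, -0.8]
opening: 0.0882
side blue 0.1252 cup [ 0.7573  0.6052  0.5911 48.    ] saucer [ 0.9648  0.5944  0.6702 79.    ] d [-0.2075  0.0108]
side mustard 0.1258 cup [ 6.389e-01 -7.830e-02  2.900e-02  1.200e+02] saucer [ 6.408e-01 -7.770e-02  5.440e-02  3.280e+02] d [-0.0019 -0.0006]
side orange 0.126 cup [ 6.334e-01 -2.053e-01  2.880e-02  2.080e+02] saucer [ 6.348e-01 -2.053e-01  5.450e-02  5.250e+02] d [-0.0014 -0.    ]
side white [229 100  26  19 272] [0.468 0.455 0.09 ] [0.545 0.5   0.134]
scene green 0.1282 cup [6.340e-01 1.841e-01 2.890e-02 8.600e+01] saucer [6.336e-01 1.835e-01 5.450e-02 2.290e+02] d [0.0004 0.0007]
scene blue 0.1277 cup [6.351e-01 5.780e-02 2.870e-02 8.700e+01] saucer [6.357e-01 5.710e-02 5.450e-02 2.340e+02] d [-0.0006  0.0007]
scene mustard 0.128 cup [ 6.403e-01 -7.510e-02  2.870e-02  1.010e+02] saucer [ 6.398e-01 -7.540e-02  5.520e-02  2.420e+02] d [0.0005 0.0003]
scene orange 0.1275 cup [ 6.346e-01 -2.021e-01  2.890e-02  8.900e+01] saucer [ 6.342e-01 -2.032e-01  5.480e-02  2.550e+02] d [0.0004 0.0012]
scene white [213 174  31  20 268] [ 0.43 -0.    0.09] [0.484 0.077 0.123]
scene white [376 217  22  29 409] [0.472 0.454 0.09 ] [0.552 0.5   0.136]
wrist orange 0.1266 cup [ 6.341e-01 -2.034e-01  2.870e-02  6.710e+02] saucer [ 6.359e-01 -2.035e-01  5.470e-02  1.518e+03] d [-0.0018  0.0001]
```

View pics/side9.png

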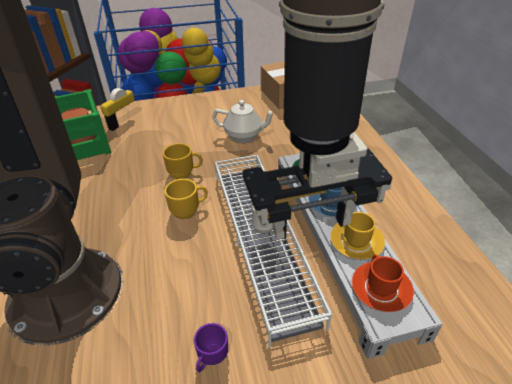

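View pics/scene9.png

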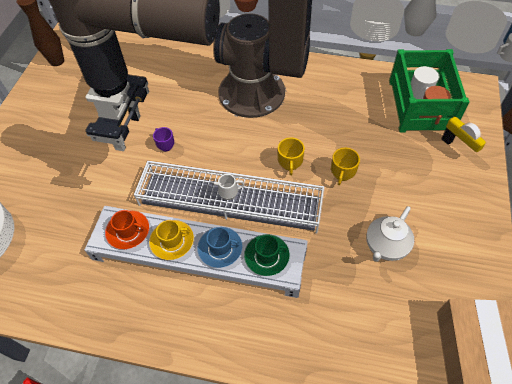

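The pictures show all four cups upright in their saucers: orange (123,222), mustard (168,233), blue (220,241), green (266,249) in the scene view. The jug and teapot haven't moved, and the gripper touches nothing. I'll hand it in.

```bash
python3 -c "
from plant import ticket; print(ticket.close_job())"
```

```text
the job is handed in; nothing more can be done
None
```

I moved all four cups from the rack onto the saucers of their own colour, set each down under light contact (about 1–20 N at the wrist), and handed the job in at about 34 s. No verdict was reported.

- **Cup centring:** the last scene view put every cup within about 1.5 mm of its saucer's centre. The side view (mustard, orange) and the wrist view (orange) agreed to about 2 mm.
- **Seating:** the rims measured 126–128 mm above the counter, which fits a foot standing on the saucer floor.
- **Bystanders:** saucers, milk jug and teapot measured within about 2 mm of where they started.
- **Failed check:** the arm was in the way of the last side view, so its blue fit was meaningless and green was not seen. Those two cups rest on the scene view and the wrist-camera checks as they were set down.
- **Disagreement:** the cameras differed from each other by about 2–3 mm in y, roughly their stated calibration error.

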